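Hang the take-up reel in the side-opening hooks of the reel stand

TASK

Hang the empty orange reel on the yellow hooks of the reel stand: bring its axle in sideways through the open mouths, under the lips of both hooks, and feel your way along the slots until it is over the throats (they are not exactly where the stand's pose puts them), then lower the axle gently until it lies fully home in both throats with the reel midway between the hooks, and let go. Use only light pressure against the stand, never let the reel drop or bang, and leave the grey reel and everything else on the bench where it is.

Things in the scene. Friction and masses are not known exactly. Their poses are not given: they have to be found in the camera images.
- orange_reel: Empty orange reel to hang: two flanges 96 mm across, 4 mm thick, 34 mm over their outer faces, hub 40 mm; fixed steel axle 10 mm thick, 164 mm long, out 65 mm beyond each flange. 0.17 to 0.35 kg. Origin: centre of the axle; x along the axle (may be turned about it). Starts upright, axle level 58 mm up. Pinch from above across both flanges (34 mm), fingertips staying above the axle.
- stand: Reel stand fixed to the bench: dark base plate 220 x 200 x 8 mm, aluminium slide, two equal upright yellow J-hook plates 8 mm thick, 124 mm apart inside (x -62 to +62). Origin: underside centre of the plate, on the bench; x along the hung axle, z up, y the way the axle is pushed in (mouths open to -y). Bears at most 20 N from reel or robot.
- slot (a point): Nominal slot: middle of its height (110 mm up), straight above the nominal throat, midway between the hooks; axes as the stand. The slot's floor is level, 97 mm up; the lips' underside is 123 mm up, their top 133 mm. From this point the floor runs from y -37 to the throat and on behind it to the end wall at y +27; the lips run from y -33 to that wall and cover the throat: only sideways entry.
- seat (a point): Nominal place of the seated axle's centre, 80 mm up, midway between the hooks. The throat is a pocket in the slot's floor, 13 mm wide (y -6.5 to +6.5 from here), its bottom 75 mm above the bench; behind it the floor goes on for 20.5 mm up to the end wall, so an axle touching the end wall has its centre 22 mm past the throat's middle.
- slide_zero (a point): Mark on the base for the slide's nominal place. CAUTION: the slide with both hooks is clamped anywhere from -26 to +26 mm along y from it, differently each time, so slots and throats are shifted by that much from points slot and seat; no reading shows it: feel for the end wall or the throat's edges (or look). The hooks' rubber mounts give along y about 1 mm per 4 N; otherwise the hooks are rigid.
- grey_reel: Grey reel of the same shape and size in the other cradle; leave it. Origin at the centre of its axle, x along the axle.
- cradle_a: Fixed wooden cradle, 100 x 85 mm, 16 mm high, with two steel rods 50 mm apart (in y) on which the orange reel's flanges rest. Origin: underside centre; x along the axle.
- cradle_b: The same cradle, holding the grey reel.
- screwdriver: Screwdriver lying on the bench; leave it. Origin: underside.
- wrench: Steel wrench lying on the bench; leave it. Origin: underside.
- tape_roll: Black roll of tape lying flat, 70 mm in diameter, 20 mm high; leave it. Origin: underside centre.
- spray_bottle: White bottle with blue cap, 52 mm in diameter, 150 mm high; leave it. Origin: underside centre.
- jar: Clear jar with red lid, 60 mm in diameter, 70 mm high; leave it. Origin: underside centre.
There are look-alikes about, which are no part of the job. Several things have the shape of the orange_reel; the one meant has the colours described above.

How it is judged:
By the outcome, as a careful person would: the job done as asked, in the order asked, and still so for the second after the job is handed in, with the robot touching nothing.
It also fails if it takes over 51 s, if anything falls off the work surface, if the arm or the gripper's body presses on something with over 40 N, if the wrist force passes 120 N, or if a joint passes its speed limit or range.

ROBOT

A 6-joint arm with a two-finger parallel gripper is mounted at the origin on the work surface. World frame = base frame: x ahead of the robot, y to its left, z up, the work surface at z = 0. Lengths are in mm, angles in rad, forces in N, time in s.
With the tool pointing down it reaches from about 400 to 925 mm from the base axis. Payload 12.5 kg.
Tool frame: the origin (TCP) lies midway between the tips of the shut fingers; the grasp point (between the pads) lies 19 mm behind it; z points along the fingers, y is the direction in which the jaws open and shut (so a half turn about z gives the same grasp; the last joint's range is limited). The gripper opens to 95 mm and grips with 3 to 60 N. Pads are 20 mm wide; open, the fingers measure 119 mm over their backs; the gripper's body (75 mm by 180 mm) begins 59 mm behind the grasp point.
Start: joints at [-1.429, 0.491, 1.559, -0, 1.092, -0.106], TCP at [153.317, -605.921, 214.661] pointing down, gripper open.
Joint ranges: [-3.1, 3.1], [-0.84, 2.19], [0.05, 2.79], [-1.13, 4.28], [0.06, 2.93], [-2.69, 2.69]. Speed limits (rad/s): [2.22, 2.22, 2.79, 3.14, 3.14, 3.14].

INTERFACE

Orientations are given as [roll, pitch, yaw] about the fixed x, y, z axes, in that order (R = Rz(yaw) Ry(pitch) Rx(roll)).
In Python, from cell import * gives the robot as it stands. The module is installed in compiled form; this text tells all that it offers.
- The arm moves only by the tool carry_out, never from a script. Its argument "moves" is a list of rows, each an object of numbers: "dx", "dy", "dz": the shift along the tool's x, y, z in m; "twist": the turn about the tool's z in degrees. A call has 1 to 5 rows; each row is the pose to reach, as a shift and turn from the pose commanded when the call began, along the tool's axes at that moment; what a row does not reach only later rows make up. A row lasts 1/10 s, in which the tool goes at most 50 mm and 8.59 degrees, less where a joint would pass 70% of its speed; a pose out of reach is approached as far as the arm can. A call with a gripper value outside its range is refused whole. "grip" is the finger opening in m, from 0 to 0.0951, set as the call begins (left out, the last holds). The fingers move at their own pace and stop on an object; the grip force is fixed at half the most. Time passes only in rows, so rows that repeat a pose let the fingers close. It gives the time, the measured TCP pose, the force and the opening at its end, in the units of the state.
- state(): the state, without advancing time (a new reading comes with each control period).
- read_camera(name): name is "side" or "top" or "wrist"; returns (picture, depth): 480x640x3 uint8, red, green, blue; 480x640 float32, mm along the optical axis (not along the pixel's ray), 0 where there is no reading.
- camera_info(name): a dict with "mtx" (3x3 intrinsics, pixels), "dist_coeffs" ([k1, k2, p1, p2, k3] as OpenCV has them; the pictures are not rectified), "R" (3x3) and "t" (3): a world point X has camera coordinates R X + t. Camera axes: x right, y down, z forward; pixel columns grow to the right and rows downward; lengths in mm; the calibration is good to about 2 mm. A picture is of the moment at which its call begins: read the wrist's pose just before it. camera_info takes no time and is no camera call; for the wrist camera it gives the pose at the moment of the call.
- job_done(): hands the job in, once; it reports no verdict.
The state is a dict: "t": time; "joints": joint angles; "qvel": joint speeds; "tau": joint torques, N m; "eef_pos": TCP position; "tcp_rot": TCP orientation; "ft_force": force on the tool from outside, world axes, zero at the start; "moment": the same for the moment, N m; "opening": opening from 0.0 (shut) to 1.0 (fully open).
Only numpy, scipy, OpenCV 4.12 (cv2) and the standard library are available. Lean on these libraries where they do the work, as an engineer would, in place of code of your own. Each camera call takes 0.05 s, during which the arm holds its last target. There are 200 camera calls.

## Working session

There is one attempt and no reset: what is moved stays moved. The work goes in short steps, Python scripts to look and compute and a tool call to move; the robot and the scene stay as the last step left them, time stands still between calls to the robot, and variables do not carry over. Pictures are saved under pics/ and viewed, about 8 in all and at most 12, crops included, and the job is handed in when it is done.

Besides the shell and the picture viewer there is one more tool, called as a command line: name --argument value ..., lists and objects as JSON in quotes. carry_out: Moves the arm, as the interface text tells. Its arguments: {"type":"object","properties":{"moves":{"type":"array","items":{"type":"object","properties":{"dx":{"type":"number"},"dy":{"type":"number"},"dz":{"type":"number"},"twist":{"type":"number"}}}},"grip":{"type":"number"}},"required":["moves"]}

```bash
mkdir -p pics; ls
cat > h.py <<'E'
from cell import *
import numpy as np, cv2
def snap(n):
    ci=camera_info(n); p,d=read_camera(n); return p,d,ci
def ray(ci,uv):
    q=cv2.undistortPoints(np.array([[uv]],float),np.array(ci["mtx"]),np.array(ci["dist_coeffs"])).reshape(2)
    R=np.array(ci["R"]);t=np.array(ci["t"]).reshape(3)
    return -R.T@t, R.T@np.array([q[0],q[1],1.0])
def onz(ci,uv,z):
    c,r=ray(ci,uv); return c+r*(z-c[2])/r[2]
def proj(ci,X):
    R=np.array(ci["R"],float);t=np.array(ci["t"],float).reshape(3)
    return cv2.projectPoints(np.array(X,float).reshape(-1,1,3),cv2.Rodrigues(R)[0],t,np.array(ci["mtx"]),np.array(ci["dist_coeffs"]))[0].reshape(-1,2)
def cloud(ci,d):
    v,u=np.mgrid[0:480,0:640]
    q=cv2.undistortPoints(np.stack([u.ravel(),v.ravel()],1).astype(float).reshape(-1,1,2),np.array(ci["mtx"]),np.array(ci["dist_coeffs"])).reshape(-1,2)
    P=np.c_[q,np.ones(len(q))]*d.reshape(-1,1)
    R=np.array(ci["R"]);t=np.array(ci["t"]).reshape(3)
    return ((P-t)@R).reshape(480,640,3)
def save(n,p): cv2.imwrite("pics/"+n,p[...,::-1])
E
python3 - <<'E'
from h import *
s=state();print({k:np.round(s[k],3) for k in s})
for n in("top","side"):
    p,d,ci=snap(n);save(n+"0.png",p);np.savez(n+"0.npz",p=p,d=d);print(n,-np.array(ci["R"]).T@np.array(ci["t"]).reshape(3))
E
```

```text
pics
{'t': np.float64(0.0), 'joints': array([-1.429,  0.492,  1.559, -0.   ,  1.092, -0.106]), 'qvel': array([ 0.   ,  0.001, -0.   ,  0.   ,  0.001,  0.   ]), 'tau': array([-0.0000e+00, -6.1264e+01, -2.5819e+01,  6.9000e-02,  4.8000e-02,
       -0.0000e+00]), 'eef_pos': array([ 153.296, -605.649,  214.053]), 'tcp_rot': array([-3.14 , -0.   ,  0.248]), 'ft_force': array([ 0.156, -0.101,  0.221]), 'moment': array([0.016, 0.023, 0.001]), 'opening': np.float64(1.001)}
top [ 434.42073993  -82.75534323 1201.0638049 ]
side [519.15657509 694.75012624 830.25078484]
```

View pics/top0.png

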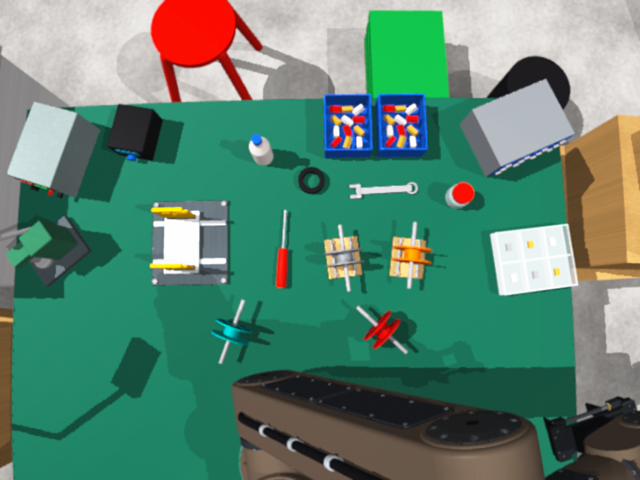

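View pics/side0.png

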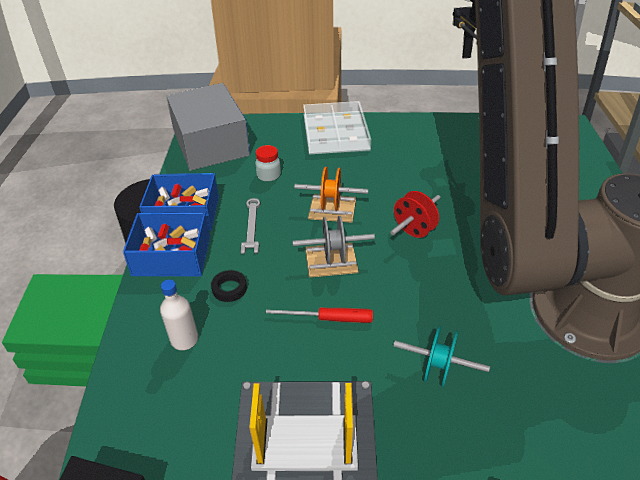

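Candidates in top0: orange reel (410,255), grey (343,257), teal (232,332), red (382,330). I choose the orange one in the cradle at (410,255). The stand is at (190,243), and side0 shows the hooks' backs.

Run:
```python
from h import *
out=[]
for n in("top","side"):
    z=np.load(n+"0.npz");p,d=z["p"],z["d"];ci=camera_info(n);C=cloud(ci,d)
    hsv=cv2.cvtColor(p,cv2.COLOR_RGB2HSV);H,S,V=cv2.split(hsv)
    x,y,zz=C[...,0],C[...,1],C[...,2]
    near=lambda cx,cy,r:(d>0)&(np.hypot(x-cx,y-cy)<r)
    om=(H>8)&(H<20)&(S>180)&(V>150)&(d>0)&(zz>30)&(zz<130)
    if n=="top": 
        sub=np.zeros_like(om);sub[210:300,385:440]=1
    else:
        sub=np.zeros_like(om);sub[155:215,310:350]=1
    P=C[om&sub];print(n,"orange",len(P),P.min(0),P.max(0),np.median(P,0))
    c0=np.median(P,0)
    ax=near(c0[0],c0[1],110)&(zz>52)&(zz<72)&(S<60)
    A=C[ax];print("axle n",len(A),np.percentile(A,[2,50,98],axis=0).round(1).tolist())
    l=cv2.fitLine(A[:,:2].astype(np.float32),cv2.DIST_HUBER,0,.01,.01).ravel();s=(A[:,:2]-l[2:])@l[:2]
    print("axle dir deg",np.degrees(np.arctan2(l[1],l[0])),"ends",l[2:]+l[:2]*s.min(),l[2:]+l[:2]*s.max(),"mid",l[2:]+l[:2]*(s.min()+s.max())/2)
    ym=(H>21)&(H<32)&(S>150)&(V>100)&(d>0)&(zz>10)&(zz<180)&(y>200)
    Y=C[ym];print("yellow",len(Y))
    hi=Y[Y[:,2]>122];print("lip zmax",np.percentile(Y[:,2],[1,50,99]))
    mx=np.median(Y[:,0]); 
    for sgn in(-1,1):
        T=hi[sgn*(hi[:,0]-hi[:,0].mean())>0]
        if len(T)<5: print(len(T));continue
        r=cv2.minAreaRect(T[:,:2].astype(np.float32));print("hook",len(T),r,np.percentile(T,[2,98],axis=0).round(1).tolist())
    pm=(zz>2)&(zz<14)&(y>180)&(y<560)&(x>350)&(x<800)&(S<90)&(d>0)
    m=cv2.morphologyEx(pm.astype(np.uint8),cv2.MORPH_OPEN,np.ones((3,3)))
    k,lab,st,_=cv2.connectedComponentsWithStats(m)
    for i in range(1,k):
        if st[i,4]>300:
            print("plate",st[i],cv2.minAreaRect(C[lab==i][:,:2].astype(np.float32)))
    if n=="top":
        c1=cv2.resize(p[190:300,140:240],(400,440),interpolation=2);c2=cv2.resize(p[190:300,300:400+50],(600,440),interpolation=2)[:,200:]
        out+=[c1,c2]
save("crop.png",np.hstack(out))
```

```text
top orange 293 [ 490.39880024 -355.94832922   38.38434665] [ 534.41796955 -261.65886294  108.73350262] [ 515.25187983 -305.35879157   79.92314901]
axle n 183 [[435.5, -324.3, 56.0], [492.5, -310.0, 61.4], [591.7, -299.1, 65.5]]
axle dir deg -7.605556 ends [ 433.59387387 -300.15686522] [ 594.17004205 -321.59815025] mid [ 513.88195796 -310.87750774]
yellow 427
lip zmax [ 38.97071352 110.49843667 137.10771394]
hook 82 ((492.26141357421875, 275.7117919921875), (70.92230987548828, 5.032742977142334), 89.46717834472656) [[489.6, 240.9, 127.7], [494.8, 309.0, 137.5]]
hook 121 ((623.9317626953125, 277.9373779296875), (7.9483418464660645, 72.99156951904297), 0.12465846538543701) [[620.0, 242.5, 123.1], [627.6, 311.8, 136.9]]
plate [ 152  201   67   84 2368] ((558.4939575195312, 267.2413024902344), (173.8667449951172, 218.29100036621094), 89.82386779785156)
plate [152 213  13  51 541] ((570.64697265625, 338.699951171875), (34.17682647705078, 132.9225311279297), 89.3121337890625)
side orange 325 [ 496.14229016 -347.74577424   38.40105368] [ 536.29867425 -255.60344523  107.37741035] [ 518.367370
[... 179 characters left out ...]
60568  -317.53936608] mid [ 515.52242937 -306.94447779]
yellow 1234
lip zmax [ 27.38887328 108.35623351 135.431636  ]
hook 280 ((494.06268310546875, 277.5439147949219), (8.01196002960205, 72.995361328125), 0.7927805185317993) [[489.8, 243.1, 123.7], [497.7, 313.6, 135.3]]
hook 275 ((625.2604370117188, 278.52020263671875), (8.088224411010742, 72.1521987915039), 0.0008124833111651242) [[621.3, 244.2, 124.0], [628.8, 314.0, 135.9]]
plate [ 232  393  146   87 3931] ((559.7177734375, 257.175048828125), (220.65650939941406, 155.10781860351562), 0.3965824246406555)
plate [ 262  392   82   24 1683] ((565.4586791992188, 202.63772583007812), (135.4767303466797, 45.00118637084961), 0.07637316733598709)
```

View pics/crop.png

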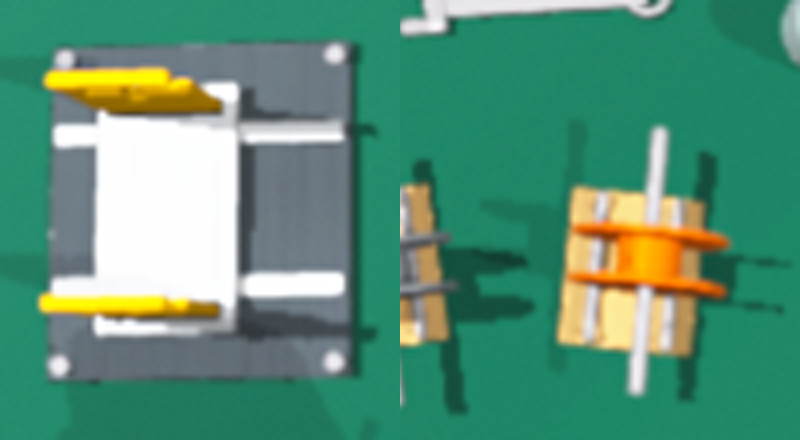

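The crop confirms the orange reel with its bare axle turned about -7.5°. The hook mouths open towards world -y. Lips span y≈242–313, so the throat should be near y≈276. I'll move to hover over the reel now.

carry_out --moves '[{"dx":0.423,"dy":-0.199,"dz":-0.016,"twist":-68.3},{"dx":0.423,"dy":-0.199,"dz":-0.016,"twist":-68.3},{"dx":0.423,"dy":-0.199,"dz":-0.016,"twist":-68.3},{"dx":0.423,"dy":-0.199,"dz":-0.016,"twist":-68.3},{"dx":0.423,"dy":-0.199,"dz":-0.016,"twist":-68.3}]' --grip 0.07

```text
t: 0.6
eef_pos: [347.6, -445.8, 223.1]
tcp_rot: [-3.141, -0.0, 1.004]
ft_force: [0.7, -0.9, -0.2]
opening: 0.74
```

```bash
cat >> h.py <<'E'
def mv(X,yaw_deg):
    s=state();R=cv2.Rodrigues(np.zeros(3))[0]
    from scipy.spatial.transform import Rotation as Ro
    r=Ro.from_euler("xyz",s["tcp_rot"]);d=r.as_matrix().T@(np.array(X)-s["eef_pos"])/1000
    dy=(yaw_deg-np.degrees(s["tcp_rot"][2])+180)%360-180
    print("t",s["t"],"pos",np.round(s["eef_pos"],2),"rot",np.degrees(s["tcp_rot"]).round(2),"F",np.round(s["ft_force"],2),"op",round(float(s["opening"]),3))
    print("d",d.round(4),"twist",round(-dy,2))
E
python3 -c "
from h import *
mv([514.7,-309,230],82.5)"
```

```text
t 0.6 pos [ 347.59 -445.81  223.12] rot [-1.7999e+02 -1.0000e-02  5.7510e+01] F [ 0.66 -0.86 -0.15] op 0.74
d [ 0.2052  0.0675 -0.0069] twist -24.99
```

carry_out --moves '[{"dx":0.205,"dy":0.067,"dz":-0.007,"twist":-25},{"dx":0.205,"dy":0.067,"dz":-0.007,"twist":-25},{"dx":0.205,"dy":0.067,"dz":-0.007,"twist":-25},{"dx":0.205,"dy":0.067,"dz":-0.007,"twist":-25},{"dx":0.205,"dy":0.067,"dz":-0.007,"twist":-25}]'

```text
t: 1.1
eef_pos: [516.5, -308.4, 230.0]
tcp_rot: [3.141, -0.0, 1.437]
ft_force: [0.3, -0.5, 0.4]
opening: 0.742
```

Run:
```python
from h import *
mv([514.7,-309,230],82.5)
p,d,ci=snap("wrist");save("w1.png",p);np.savez("w1.npz",p=p,d=d)
C=cloud(ci,d);H,S,V=cv2.split(cv2.cvtColor(p,cv2.COLOR_RGB2HSV));z=C[...,2]
om=(H>8)&(H<20)&(S>180)&(V>120)&(d>0)&(z>30)
P=C[om];P=P[(np.hypot(P[:,0]-514,P[:,1]+309)<80)]
print("orange",len(P),cv2.minAreaRect(P[:,:2].astype(np.float32)),P[:,2].max())
A=C[(d>0)&(S<60)&(abs(z-60)<8)&(np.hypot(C[...,0]-514,C[...,1]+309)<110)&(abs(C[...,1]+309)<30)]
print(len(A));l=cv2.fitLine(A[:,:2].astype(np.float32),cv2.DIST_HUBER,0,.01,.01).ravel();s=(A[:,:2]-l[2:])@l[:2]
print(np.degrees(np.arctan2(l[1],l[0])),l[2:]+l[:2]*s.min(),l[2:]+l[:2]*s.max())
```

```text
t 1.1 pos [ 516.51 -308.43  230.  ] rot [ 1.7999e+02 -3.0000e-02  8.2360e+01] F [ 0.32 -0.49  0.39] op 0.742
d [-0.0008 -0.0017  0.    ] twist -0.14
orange 432 ((514.2056884765625, -309.6817321777344), (90.16661071777344, 32.850223541259766), 82.32047271728516) 104.0616185378878
1517
-7.5262737 [ 432.65819651 -300.04710132] [ 595.19400008 -321.52117729]
```

View pics/w1.png

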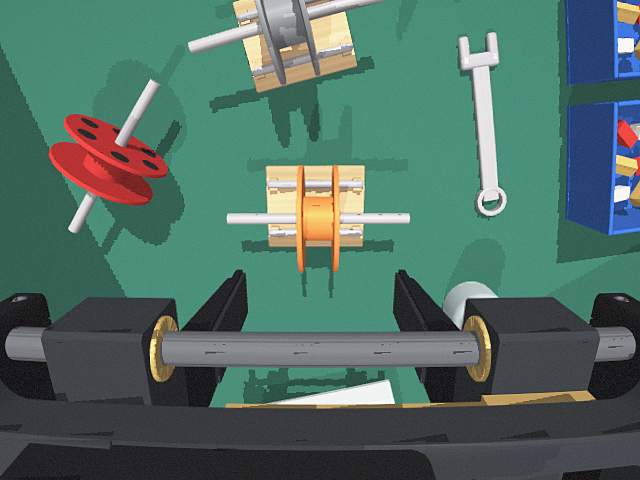

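Wrist view: the orange reel is at (318,218), with its axle spanning columns 228–408. It is centred between the fingers, and centre and angle agree with the top camera. Going down to the grasp.

```bash
python3 -c "
from h import *
mv([514.1,-310.4,70],82.47)"
```

```text
t 1.15 pos [ 516.68 -308.38  229.91] rot [ 1.7999e+02 -3.0000e-02  8.2360e+01] F [-0.71  1.61 -0.84] op 0.742
d [-0.0024 -0.0023  0.1599] twist -0.11
```

carry_out --moves '[{"dx":-0.0024,"dy":-0.0023,"dz":0.04},{"dx":-0.0024,"dy":-0.0023,"dz":0.08},{"dx":-0.0024,"dy":-0.0023,"dz":0.12},{"dx":-0.0024,"dy":-0.0023,"dz":0.15},{"dx":-0.0024,"dy":-0.0023,"dz":0.16}]'

```text
schema error: expected keys dx, dy, dz, twist
```

```bash
python3 -c "
from h import *
mv([514.1,-310.4,70],82.47)"
```

```text
t 1.15 pos [ 516.68 -308.38  229.91] rot [ 1.7999e+02 -3.0000e-02  8.2360e+01] F [-0.71  1.61 -0.84] op 0.742
d [-0.0024 -0.0023  0.1599] twist -0.11
```

carry_out --moves '[{"dx":-0.0024,"dy":-0.0023,"dz":0.04,"twist":0},{"dx":-0.0024,"dy":-0.0023,"dz":0.08,"twist":0},{"dx":-0.0024,"dy":-0.0023,"dz":0.12,"twist":0},{"dx":-0.0024,"dy":-0.0023,"dz":0.15,"twist":0},{"dx":-0.0024,"dy":-0.0023,"dz":0.16,"twist":0}]'

```text
t: 1.65
eef_pos: [509.4, -313.4, 67.2]
tcp_rot: [-3.137, -0.002, 1.433]
ft_force: [-0.9, -0.2, 0.1]
opening: 0.734
```

```bash
python3 -c "
from h import *
mv([514.1,-310.4,70],82.47)"
```

```text
t 1.65 pos [ 509.38 -313.44   67.22] rot [-1.7976e+02 -1.3000e-01  8.2110e+01] F [-0.85 -0.17  0.13] op 0.734
d [ 0.0037  0.0042 -0.0028] twist -0.36
```

carry_out --moves '[{"dx":0,"dy":0,"dz":0,"twist":0},{"dx":0,"dy":0,"dz":0,"twist":0}]'

```text
t: 1.85
eef_pos: [511.5, -314.3, 71.4]
tcp_rot: [3.14, 0.001, 1.434]
ft_force: [0.9, -0.3, 0.9]
opening: 0.738
```

```bash
python3 -c "
from h import *
mv([514.1,-310.4,70],82.47)"
```

```text
t 1.85 pos [ 511.48 -314.25   71.42] rot [1.7993e+02 5.0000e-02 8.2140e+01] F [ 0.89 -0.28  0.89] op 0.738
d [0.0042 0.0021 0.0014] twist -0.33
```

carry_out --moves '[{"dx":0.0038,"dy":0.0023,"dz":0.0005,"twist":-0.3},{"dx":0.0038,"dy":0.0023,"dz":0.0005,"twist":-0.3},{"dx":0.0038,"dy":0.0023,"dz":0.0005,"twist":-0.3}]'

```text
t: 2.15
eef_pos: [514.4, -310.0, 70.6]
tcp_rot: [3.14, 0.001, 1.44]
ft_force: [-0.6, -0.0, -0.6]
opening: 0.735
```

carry_out --moves '[{"dx":0,"dy":0,"dz":0,"twist":0},{"dx":0,"dy":0,"dz":0,"twist":0},{"dx":0,"dy":0,"dz":0,"twist":0},{"dx":0,"dy":0,"dz":0,"twist":0},{"dx":0,"dy":0,"dz":0,"twist":0}]' --grip 0.02

```text
t: 2.65
eef_pos: [514.0, -310.1, 69.6]
tcp_rot: [-3.141, 0.0, 1.439]
ft_force: [0.7, 1.0, 0.4]
opening: 0.375
```

```bash
python3 -c "
from h import *
mv([514.1,-310.4,70],82.47)"
```

```text
t 2.65 pos [ 514.02 -310.06   69.63] rot [-179.99    0.     82.47] F [0.68 1.05 0.43] op 0.375
d [-0.0003  0.0001 -0.0004] twist -0.0
```

carry_out --moves '[{"dx":0,"dy":0,"dz":0,"twist":0},{"dx":0,"dy":0,"dz":0,"twist":0},{"dx":0,"dy":0,"dz":-0.005,"twist":0},{"dx":0,"dy":0,"dz":-0.012,"twist":0},{"dx":0,"dy":0,"dz":-0.02,"twist":0}]'

```text
t: 3.15
eef_pos: [514.0, -310.0, 90.2]
tcp_rot: [-3.141, -0.0, 1.439]
ft_force: [0.1, -1.1, -2.6]
opening: 0.354
```

carry_out --moves '[{"dx":0,"dy":0,"dz":-0.015,"twist":0},{"dx":0,"dy":0,"dz":-0.035,"twist":0},{"dx":0,"dy":0,"dz":-0.06,"twist":0},{"dx":0,"dy":0,"dz":-0.085,"twist":0},{"dx":0,"dy":0,"dz":-0.1,"twist":0}]'

```text
t: 3.65
eef_pos: [514.3, -310.2, 192.3]
tcp_rot: [3.139, 0.001, 1.439]
ft_force: [0.5, -0.4, -1.8]
opening: 0.358
```

Run:
```python
from h import *
mv([559,180,190],90.5)
p,d,ci=snap("wrist");save("w2.png",p[:300])
C=cloud(ci,d);H,S,V=cv2.split(cv2.cvtColor(p,cv2.COLOR_RGB2HSV))
s=state();q=C-s["eef_pos"]
A=C[(d>0)&(S<60)&(abs(q[...,0])<100)&(abs(q[...,1])<25)&(q[...,2]<15)&(q[...,2]>-30)&(np.arange(480)[:,None]<290)]
print(len(A),A.min(0),A.max(0))
if len(A)>20:
    l=cv2.fitLine(A.astype(np.float32),cv2.DIST_HUBER,0,.01,.01).ravel();print(l); k=(A-l[3:])@l[:3];print(l[3:]+l[:3]*k.min(),l[3:]+l[:3]*k.max())
```

```text
t 3.65 pos [ 514.35 -310.24  192.35] rot [1.7987e+02 7.0000e-02 8.2470e+01] F [ 0.54 -0.38 -1.84] op 0.358
d [ 0.4919 -0.02    0.0017] twist -8.03
3325 [ 432.77852149 -323.31466855  175.44623251] [ 595.75167048 -295.65635056  209.14150074]
[ 9.9151641e-01 -1.2987715e-01  5.2113151e-03  5.1389435e+02
 -3.0927448e+02  1.8192622e+02]
[ 432.6096665  -298.62712456  181.49899927] [ 595.75446939 -319.99720155  182.3564727 ]
```

View pics/w2.png

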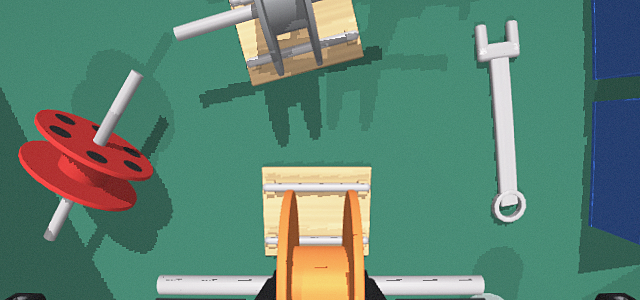

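Wrist view: the reel is held at (325,250), and the axle is level at row 285, columns 158–483. Carrying it to the front of the stand.

carry_out --moves '[{"dx":0.02,"dy":-0.001,"dz":0,"twist":-1},{"dx":0.055,"dy":-0.002,"dz":0,"twist":-2},{"dx":0.1,"dy":-0.004,"dz":0,"twist":-4},{"dx":0.145,"dy":-0.006,"dz":0,"twist":-6},{"dx":0.19,"dy":-0.008,"dz":0,"twist":-8}]'

```text
t: 4.2
eef_pos: [530.3, -118.1, 189.0]
tcp_rot: [-3.14, -0.001, 1.581]
ft_force: [1.8, -0.0, -2.3]
opening: 0.358
```

```bash
python3 -c "
from h import *
mv([559,175,190],90.4)"
```

```text
t 4.2 pos [ 530.25 -118.11  189.01] rot [-1.7994e+02 -3.0000e-02  9.0560e+01] F [ 1.77 -0.03 -2.28] op 0.358
d [ 0.2928  0.0316 -0.0009] twist 0.16
```

carry_out --moves '[{"dx":0.045,"dy":0.006,"dz":0,"twist":0},{"dx":0.09,"dy":0.012,"dz":0,"twist":0},{"dx":0.135,"dy":0.018,"dz":0,"twist":0},{"dx":0.18,"dy":0.024,"dz":0,"twist":0},{"dx":0.225,"dy":0.03,"dz":0,"twist":0}]'

```text
t: 4.7
eef_pos: [558.2, 107.2, 189.0]
tcp_rot: [-3.14, 0.0, 1.58]
ft_force: [2.2, -0.3, -3.6]
opening: 0.355
```

carry_out --moves '[{"dx":0.03,"dy":0.002,"dz":0,"twist":0},{"dx":0.055,"dy":0.002,"dz":0,"twist":0},{"dx":0.065,"dy":0.002,"dz":0,"twist":0},{"dx":0.065,"dy":0.002,"dz":0,"twist":0},{"dx":0.065,"dy":0.002,"dz":0,"twist":0}]'

```text
t: 5.2
eef_pos: [560.3, 169.1, 189.3]
tcp_rot: [-3.141, 0.0, 1.579]
ft_force: [-0.2, 0.2, -2.8]
opening: 0.357
```

Run:
```python
from h import *
mv([559,175,122],90.4)
p,d,ci=snap("wrist");save("w3.png",p[:330])
C=cloud(ci,d);H,S,V=cv2.split(cv2.cvtColor(p,cv2.COLOR_RGB2HSV));z=C[...,2]
ym=(H>21)&(H<32)&(S>150)&(V>90)&(d>0)&(z>15)&(z<160)&(C[...,1]>190)
for a,b in((460,559),(559,660)):
    Y=C[ym&(C[...,0]>a)&(C[...,0]<b)]
    T=Y[Y[:,2]>126];r=cv2.minAreaRect(T[:,:2].astype(np.float32));print(len(Y),len(T),r,np.percentile(T,[1,50,99],axis=0).round(1).tolist())
    print("all",np.percentile(Y,[1,50,99],axis=0).round(1).tolist())
    f=Y[(Y[:,2]>90)&(Y[:,2]<105)]
    if len(f): print("floor",len(f),np.percentile(f,[2,50,98],axis=0).round(1).tolist())
s=state();q=C-s["eef_pos"]
A=C[(d>0)&(S<60)&(abs(q[...,0])<100)&(abs(q[...,1])<25)&(q[...,2]<0)&(q[...,2]>-20)&(np.arange(480)[:,None]<330)]
l=cv2.fitLine(A.astype(np.float32),cv2.DIST_HUBER,0,.01,.01).ravel(); k=(A-l[3:])@l[:3];print("axle",l[3:]+l[:3]*np.percentile(k,1),l[3:]+l[:3]*np.percentile(k,99))
```

```text
t 5.2 pos [560.25 169.13 189.33] rot [-1.7996e+02  3.0000e-02  9.0490e+01] F [-0.2   0.25 -2.8 ] op 0.357
d [ 0.0059 -0.0012  0.0673] twist 0.09
1710 1410 ((492.0537109375, 275.70550537109375), (8.791258811950684, 71.63662719726562), 0.26047471165657043) [[488.1, 240.5, 129.1], [491.9, 279.9, 131.0], [496.1, 310.8, 132.6]]
all [[488.2, 238.7, 44.6], [492.7, 277.9, 130.8], [496.5, 310.8, 132.5]]
floor 164 [[492.9, 236.2, 93.3], [495.0, 258.7, 95.0], [496.5, 302.7, 96.7]]
2106 1791 ((624.0750732421875, 276.4879455566406), (8.524327278137207, 71.55687713623047), 0.6355845332145691) [[620.2, 241.8, 129.1], [624.1, 278.1, 131.0], [627.8, 311.6, 132.7]]
all [[619.8, 240.9, 39.1], [624.0, 277.5, 130.8], [627.9, 311.5, 132.6]]
floor 135 [[619.8, 237.4, 92.3], [625.8, 259.2, 94.9], [628.0, 301.5, 96.7]]
axle [478.97102973 168.48201094 178.71533962] [640.9948989  169.9071667  179.37366745]
```

View pics/w3.png

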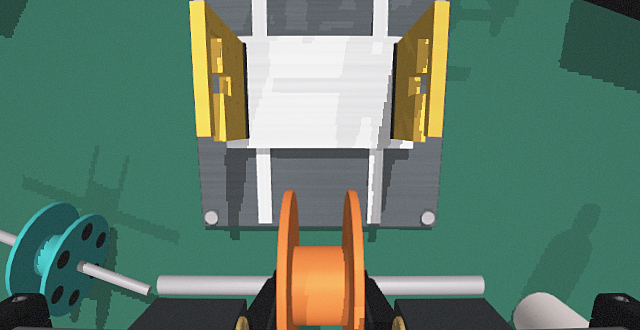

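Wrist view: the throat notches show inside the hooks at (214,85) and (425,85), and the teal reel's axle tip is near (150,290). Hook mid x is 558.1, the expected throat is y≈274, and line yaw is ≈0.5°. I'll advance a little, away from the teal reel, then descend to slot height.

carry_out --moves '[{"dx":0.012,"dy":-0.001,"dz":0,"twist":0},{"dx":0.03,"dy":-0.0019,"dz":0,"twist":0},{"dx":0.035,"dy":-0.0019,"dz":0,"twist":0},{"dx":0.035,"dy":-0.0019,"dz":0.015,"twist":0},{"dx":0.035,"dy":-0.0019,"dz":0.03,"twist":0}]'

```text
t: 5.75
eef_pos: [558.6, 204.6, 159.6]
tcp_rot: [3.141, -0.0, 1.579]
ft_force: [-0.8, -0.0, -2.0]
opening: 0.353
```

carry_out --moves '[{"dx":0,"dy":0,"dz":0.015,"twist":0},{"dx":0,"dy":0,"dz":0.03,"twist":0},{"dx":0,"dy":0,"dz":0.037,"twist":0},{"dx":0,"dy":0,"dz":0.037,"twist":0},{"dx":0,"dy":0,"dz":0.037,"twist":0}]'

```text
t: 6.25
eef_pos: [558.7, 204.5, 123.1]
tcp_rot: [3.141, -0.0, 1.579]
ft_force: [-0.1, 0.5, -2.6]
opening: 0.361
```

Run:
```python
from h import *
mv([558.3,230,122],90.5)
p,d,ci=snap("side");save("s1.png",cv2.resize(p[330:480,200:400],(800,600),interpolation=2))
C=cloud(ci,d);S=cv2.cvtColor(p,cv2.COLOR_RGB2HSV)[...,1]
s=state();q=C-s["eef_pos"]
A=C[(d>0)&(S<60)&(abs(q[...,0])<100)&(abs(q[...,0])>25)&(abs(q[...,1])<25)&(q[...,2]<5)&(q[...,2]>-25)]
if len(A)>20:
    l=cv2.fitLine(A.astype(np.float32),cv2.DIST_HUBER,0,.01,.01).ravel(); k=(A-l[3:])@l[:3];print("axle",len(A),l[3:]+l[:3]*np.percentile(k,1),l[3:]+l[:3]*np.percentile(k,99))
```

```text
t 6.25 pos [558.74 204.53 123.13] rot [179.97  -0.    90.46] F [-0.06  0.48 -2.58] op 0.361
d [ 0.0255 -0.0002  0.0011] twist -0.04
axle 502 [478.70225497 204.9808906  115.13271373] [639.94554734 207.27703618 114.63743676]
```

View pics/s1.png

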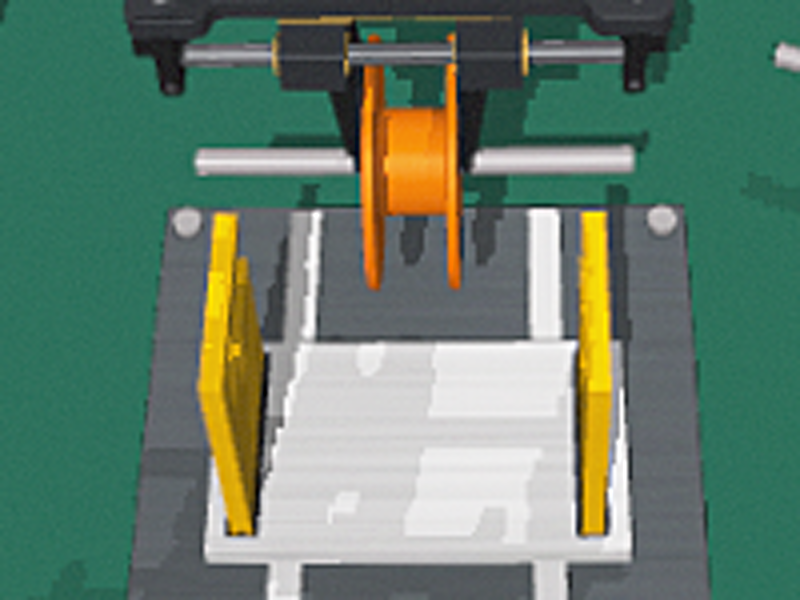

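Side view: the axle is level at row 160, columns 195–633, and lines up outside both hooks (columns 222 and 595). Entering the slots slowly.

carry_out --moves '[{"dx":0.008,"dy":0,"dz":0.0005,"twist":0},{"dx":0.018,"dy":0,"dz":0.0005,"twist":0},{"dx":0.028,"dy":0,"dz":0.0005,"twist":0},{"dx":0.036,"dy":0,"dz":0.0005,"twist":0},{"dx":0.042,"dy":0,"dz":0.0005,"twist":0}]'

```text
t: 6.8
eef_pos: [558.0, 247.7, 122.2]
tcp_rot: [3.141, -0.0, 1.58]
ft_force: [-0.8, -1.1, -2.8]
opening: 0.353
```

carry_out --moves '[{"dx":0.007,"dy":0,"dz":0,"twist":0},{"dx":0.014,"dy":0,"dz":0,"twist":0},{"dx":0.021,"dy":0,"dz":0,"twist":0},{"dx":0.028,"dy":0,"dz":0,"twist":0},{"dx":0.034,"dy":0,"dz":0,"twist":0}]'

```text
t: 7.3
eef_pos: [557.8, 281.2, 122.1]
tcp_rot: [-3.142, 0.0, 1.579]
ft_force: [0.7, 0.2, -3.1]
opening: 0.356
```

Run:
```python
from h import *
mv([558.3,296,122],90.5);print(state()["moment"])
```

```text
t 7.3 pos [557.79 281.19 122.11] rot [-180.      0.     90.47] F [ 0.7   0.16 -3.13] op 0.356
d [0.0148 0.0006 0.0001] twist -0.03
[-0.01224499 -0.12267197 -0.02839853]
```

carry_out --moves '[{"dx":0.002,"dy":0,"dz":0,"twist":0},{"dx":0.004,"dy":0,"dz":0,"twist":0},{"dx":0.006,"dy":0,"dz":0,"twist":0},{"dx":0.008,"dy":0,"dz":0,"twist":0},{"dx":0.009,"dy":0,"dz":0,"twist":0}]'

```text
t: 7.8
eef_pos: [557.8, 289.7, 122.1]
tcp_rot: [3.142, 0.0, 1.579]
ft_force: [-0.0, 0.2, -3.1]
opening: 0.354
```

carry_out --moves '[{"dx":0.001,"dy":0,"dz":0,"twist":0},{"dx":0.002,"dy":0,"dz":0,"twist":0},{"dx":0.003,"dy":0,"dz":0,"twist":0}]'

```text
t: 8.1
eef_pos: [557.7, 292.6, 122.2]
tcp_rot: [3.142, 0.0, 1.579]
ft_force: [0.3, 0.3, -3.1]
opening: 0.356
```

carry_out --moves '[{"dx":0.0005,"dy":0,"dz":0,"twist":0},{"dx":0.001,"dy":0,"dz":0,"twist":0},{"dx":0.0015,"dy":0,"dz":0,"twist":0}]'

```text
t: 8.4
eef_pos: [557.7, 294.1, 122.1]
tcp_rot: [3.142, 0.0, 1.579]
ft_force: [0.6, -1.0, -2.7]
opening: 0.357
```

carry_out --moves '[{"dx":0.0005,"dy":0,"dz":0,"twist":0},{"dx":0.001,"dy":0,"dz":0,"twist":0},{"dx":0.001,"dy":0,"dz":0,"twist":0}]'

```text
t: 8.7
eef_pos: [557.7, 295.2, 122.1]
tcp_rot: [3.142, 0.0, 1.579]
ft_force: [-0.6, -0.6, -2.7]
opening: 0.359
```

carry_out --moves '[{"dx":0.0005,"dy":0,"dz":0,"twist":0},{"dx":0.001,"dy":0,"dz":0,"twist":0},{"dx":0.001,"dy":0,"dz":0,"twist":0}]'

```text
t: 9.0
eef_pos: [557.7, 296.1, 122.1]
tcp_rot: [-3.142, 0.0, 1.579]
ft_force: [-0.0, -0.2, -2.6]
opening: 0.359
```

Run:
```python
from h import *
mv([558.3,296,122],90.5);print(state()["moment"])
```

```text
t 9.0 pos [557.68 296.14 122.12] rot [-1.800e+02  1.000e-02  9.047e+01] F [-0.04 -0.21 -2.56] op 0.359
d [-0.0001  0.0006  0.0001] twist -0.03
[-0.02379198 -0.08792754 -0.01506109]
```

carry_out --moves '[{"dx":0.0005,"dy":0,"dz":0,"twist":0},{"dx":0.001,"dy":0,"dz":0,"twist":0},{"dx":0.001,"dy":0,"dz":0,"twist":0}]'

```text
t: 9.3
eef_pos: [557.7, 297.0, 122.1]
tcp_rot: [-3.142, 0.0, 1.579]
ft_force: [-0.3, 0.1, -3.5]
opening: 0.354
```

carry_out --moves '[{"dx":0.0005,"dy":0,"dz":0,"twist":0},{"dx":0.001,"dy":0,"dz":0,"twist":0},{"dx":0.001,"dy":0,"dz":0,"twist":0}]'

```text
t: 9.6
eef_pos: [557.7, 297.9, 122.1]
tcp_rot: [-3.141, 0.0, 1.579]
ft_force: [-0.0, -2.9, -1.4]
opening: 0.358
```

Run:
```python
from h import *
mv([558.3,296,122],90.5);print(state()["moment"])
```

```text
t 9.6 pos [557.68 297.87 122.14] rot [-1.7999e+02  3.0000e-02  9.0470e+01] F [-0.05 -2.93 -1.45] op 0.358
d [-0.0019  0.0006  0.0001] twist -0.03
[-0.69570148 -0.11798692 -0.14018561]
```

carry_out --moves '[{"dx":0.0005,"dy":0,"dz":0,"twist":0},{"dx":0.0005,"dy":0,"dz":0,"twist":0}]'

```text
t: 9.8
eef_pos: [557.7, 298.3, 122.1]
tcp_rot: [-3.141, 0.001, 1.579]
ft_force: [-0.5, -4.3, -1.0]
opening: 0.358
```

Run:
```python
from h import *
mv([558.3,275.3,122],90.5);print(state()["moment"])
p,d,ci=snap("side")
C=cloud(ci,d);S=cv2.cvtColor(p,cv2.COLOR_RGB2HSV)[...,1]
s=state();q=C-s["eef_pos"]
A=C[(d>0)&(S<60)&(abs(q[...,0])<100)&(abs(q[...,0])>25)&(abs(q[...,1])<25)&(q[...,2]<5)&(q[...,2]>-25)]
l=cv2.fitLine(A.astype(np.float32),cv2.DIST_HUBER,0,.01,.01).ravel(); k=(A-l[3:])@l[:3];print("axle",len(A),l[3:]+l[:3]*np.percentile(k,1),l[3:]+l[:3]*np.percentile(k,99))
```

```text
t 9.8 pos [557.68 298.32 122.09] rot [-1.7999e+02  3.0000e-02  9.0470e+01] F [-0.45 -4.31 -0.99] op 0.358
d [-0.023   0.0004  0.0001] twist -0.03
[-1.00006895 -0.10084945 -0.20773404]
axle 473 [477.62005671 299.04563338 113.48829746] [638.83666591 300.44884119 113.92607263]
```

Clear contact with the end wall: about -4.3 N now, extrapolating to zero at y≈297.0. So the throat is at TCP y≈275.0, against 274 by vision. Backing off 22 mm plus the deflection.

carry_out --moves '[{"dx":-0.004,"dy":0.0002,"dz":0,"twist":0},{"dx":-0.01,"dy":0.0005,"dz":0,"twist":0},{"dx":-0.017,"dy":0.0007,"dz":0,"twist":0},{"dx":-0.0225,"dy":0.0007,"dz":0,"twist":0},{"dx":-0.0233,"dy":0.0007,"dz":0,"twist":0}]'

```text
t: 10.35
eef_pos: [558.7, 274.6, 122.2]
tcp_rot: [3.142, 0.0, 1.578]
ft_force: [0.4, 0.8, -2.5]
opening: 0.357
```

carry_out --moves '[{"dx":0,"dy":0,"dz":0.002,"twist":0},{"dx":0,"dy":0,"dz":0.004,"twist":0},{"dx":0,"dy":0,"dz":0.006,"twist":0}]'

```text
t: 10.65
eef_pos: [558.5, 275.5, 115.9]
tcp_rot: [-3.142, 0.0, 1.579]
ft_force: [-0.5, 0.8, -3.0]
opening: 0.361
```

carry_out --moves '[{"dx":0,"dy":0,"dz":0.001,"twist":0},{"dx":0,"dy":0,"dz":0.002,"twist":0},{"dx":0,"dy":0,"dz":0.003,"twist":0}]'

```text
t: 10.95
eef_pos: [558.5, 275.4, 113.0]
tcp_rot: [3.142, 0.0, 1.579]
ft_force: [-0.5, -1.3, -2.9]
opening: 0.36
```

Run:
```python
from h import *
mv([558.6,275,92],90.5);print(state()["moment"])
```

```text
t 10.95 pos [558.54 275.4  113.05] rot [1.800e+02 1.000e-02 9.048e+01] F [-0.52 -1.26 -2.85] op 0.36
d [-0.0004  0.0001  0.021 ] twist -0.02
[-0.04862688 -0.13886962  0.0490313 ]
```

carry_out --moves '[{"dx":-0.0003,"dy":0,"dz":0.001,"twist":0},{"dx":-0.0003,"dy":0,"dz":0.002,"twist":0},{"dx":-0.0003,"dy":0,"dz":0.003,"twist":0}]'

```text
t: 11.25
eef_pos: [558.6, 275.0, 110.1]
tcp_rot: [3.141, 0.0, 1.579]
ft_force: [-0.0, 0.6, -2.8]
opening: 0.355
```

carry_out --moves '[{"dx":0,"dy":0,"dz":0.001,"twist":0},{"dx":0,"dy":0,"dz":0.002,"twist":0},{"dx":0,"dy":0,"dz":0.003,"twist":0}]'

```text
t: 11.55
eef_pos: [558.6, 275.0, 107.1]
tcp_rot: [3.142, 0.0, 1.579]
ft_force: [-0.3, 0.1, -2.5]
opening: 0.355
```

Run:
```python
from h import *
mv([558.6,275,92],90.5);print(state()["moment"])
```

```text
t 11.55 pos [558.56 275.01 107.05] rot [180.     0.    90.47] F [-0.34  0.06 -2.49] op 0.355
d [-0.      0.      0.0151] twist -0.03
[-0.00863655 -0.07395524 -0.03351316]
```

The axle centre is at about 95 mm, already inside the throats with no load. Continuing down.

carry_out --moves '[{"dx":0,"dy":0,"dz":0.002,"twist":0},{"dx":0,"dy":0,"dz":0.004,"twist":0},{"dx":0,"dy":0,"dz":0.006,"twist":0},{"dx":0,"dy":0,"dz":0.008,"twist":0},{"dx":0,"dy":0,"dz":0.01,"twist":0}]'

```text
t: 12.05
eef_pos: [558.6, 275.0, 96.9]
tcp_rot: [-3.142, 0.0, 1.579]
ft_force: [0.2, -0.5, -2.0]
opening: 0.357
```

carry_out --moves '[{"dx":0,"dy":0,"dz":0.0007,"twist":0},{"dx":0,"dy":0,"dz":0.0014,"twist":0},{"dx":0,"dy":0,"dz":0.002,"twist":0},{"dx":0,"dy":0,"dz":0.002,"twist":0}]'

```text
t: 12.45
eef_pos: [558.6, 275.0, 95.1]
tcp_rot: [3.142, 0.0, 1.579]
ft_force: [0.3, -0.5, -2.4]
opening: 0.356
```

carry_out --moves '[{"dx":0,"dy":0,"dz":0.0005,"twist":0},{"dx":0,"dy":0,"dz":0.001,"twist":0},{"dx":0,"dy":0,"dz":0.001,"twist":0}]'

```text
t: 12.75
eef_pos: [558.5, 275.0, 94.1]
tcp_rot: [-3.142, 0.0, 1.579]
ft_force: [0.3, 0.0, -2.5]
opening: 0.355
```

carry_out --moves '[{"dx":0,"dy":0,"dz":0.0005,"twist":0},{"dx":0,"dy":0,"dz":0.001,"twist":0},{"dx":0,"dy":0,"dz":0.001,"twist":0}]'

```text
t: 13.05
eef_pos: [558.5, 275.0, 93.0]
tcp_rot: [-3.141, 0.0, 1.579]
ft_force: [-0.8, -0.0, -2.7]
opening: 0.358
```

Run:
```python
from h import *
mv([558.6,275,92],90.5);print(state()["moment"])
```

```text
t 13.05 pos [558.53 274.97  93.04] rot [-1.7999e+02  1.0000e-02  9.0470e+01] F [-0.8  -0.05 -2.66] op 0.358
d [0.     0.0001 0.001 ] twist -0.03
[-0.03475528 -0.13356783 -0.03139425]
```

carry_out --moves '[{"dx":0,"dy":0,"dz":0.0004,"twist":0},{"dx":0,"dy":0,"dz":0.0007,"twist":0},{"dx":0,"dy":0,"dz":0.0007,"twist":0}]'

```text
t: 13.35
eef_pos: [558.6, 275.0, 92.4]
tcp_rot: [-3.142, 0.0, 1.579]
ft_force: [0.2, -0.2, -3.2]
opening: 0.36
```

carry_out --moves '[{"dx":0,"dy":0,"dz":0.0003,"twist":0},{"dx":0,"dy":0,"dz":0.0005,"twist":0},{"dx":0,"dy":0,"dz":0.0005,"twist":0}]'

```text
t: 13.65
eef_pos: [558.6, 275.0, 92.1]
tcp_rot: [3.141, 0.0, 1.579]
ft_force: [-0.0, 0.7, -0.4]
opening: 0.355
```

Run:
```python
from h import *
mv([558.6,275,92],90.5);print(state()["moment"])
```

```text
t 13.65 pos [558.58 275.04  92.11] rot [179.99   0.    90.47] F [-0.01  0.73 -0.37] op 0.355
d [-0.      0.      0.0001] twist -0.03
[-0.04941034  0.1106889  -0.02039548]
```

carry_out --moves '[{"dx":0,"dy":0,"dz":0.0002,"twist":0},{"dx":0,"dy":0,"dz":0.0002,"twist":0}]'

```text
t: 13.85
eef_pos: [558.6, 275.0, 92.0]
tcp_rot: [3.141, -0.0, 1.579]
ft_force: [-1.4, -0.9, 2.7]
opening: 0.355
```

Run:
```python
from h import *
mv([558.6,275,92],90.5);print(state()["moment"])
p,d,ci=snap("side");save("s2.png",cv2.resize(p[330:480,200:400],(800,600),interpolation=2))
C=cloud(ci,d);H,S,V=cv2.split(cv2.cvtColor(p,cv2.COLOR_RGB2HSV))
s=state();q=C-s["eef_pos"]
om=C[(H>8)&(H<20)&(S>180)&(d>0)&(abs(q[...,0])<40)&(abs(q[...,1])<70)];print("orange",len(om),np.percentile(om,[1,50,99],axis=0).round(1).tolist())
A=C[(d>0)&(S<60)&(abs(q[...,0])<90)&(abs(q[...,0])>25)&(abs(q[...,1])<15)&(q[...,2]<0)&(q[...,2]>-25)]
l=cv2.fitLine(A.astype(np.float32),cv2.DIST_HUBER,0,.01,.01).ravel(); k=(A-l[3:])@l[:3];print("axle",len(A),l[3:]+l[:3]*np.percentile(k,1),l[3:]+l[:3]*np.percentile(k,99))
```

```text
t 13.85 pos [558.62 275.04  92.03] rot [179.99  -0.    90.47] F [-1.37 -0.87  2.66] op 0.355
d [-0. -0.  0.] twist -0.03
[-0.10537139  0.34991612 -0.06680457]
orange 856 [[542.0, 245.2, 55.6], [561.4, 289.5, 98.2], [576.3, 322.3, 128.8]]
axle 423 [478.70387364 275.39952221  83.84405933] [640.93976183 277.87147058  83.44944699]
```

View pics/s2.png

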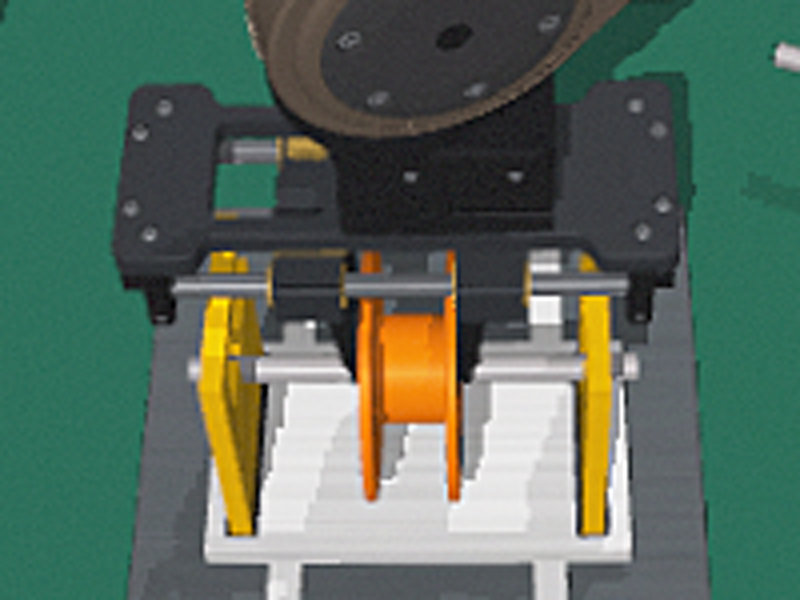

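Side view: the axle (row 368) lies through both hooks, with its ends at columns 195 and 632 and the reel at 360–460. By vision the axle mid x is 559.8 and the hooks' 559.7. Contact force is only about 5 N, so I'll relieve it slightly and open partway.

carry_out --moves '[{"dx":0,"dy":0,"dz":-0.0002,"twist":0}]'

```text
t: 14.0
eef_pos: [558.6, 275.0, 92.1]
tcp_rot: [3.141, -0.0, 1.579]
ft_force: [0.5, 0.4, 0.4]
opening: 0.356
```

carry_out --moves '[{"dx":0,"dy":0,"dz":0,"twist":0},{"dx":0,"dy":0,"dz":0,"twist":0},{"dx":0,"dy":0,"dz":0,"twist":0}]' --grip 0.038

```text
t: 14.3
eef_pos: [558.6, 275.0, 91.9]
tcp_rot: [3.141, 0.0, 1.579]
ft_force: [0.0, 0.2, 0.2]
opening: 0.399
```

carry_out --moves '[{"dx":0,"dy":0,"dz":0,"twist":0},{"dx":0,"dy":0,"dz":0,"twist":0},{"dx":0,"dy":0,"dz":0,"twist":0}]' --grip 0.055

```text
t: 14.6
eef_pos: [558.6, 275.0, 91.9]
tcp_rot: [3.142, 0.0, 1.579]
ft_force: [0.0, -0.1, -0.2]
opening: 0.565
```

Run:
```python
from h import *
mv([558.6,275,200],90.5)
p,d,ci=snap("side")
C=cloud(ci,d);H,S,V=cv2.split(cv2.cvtColor(p,cv2.COLOR_RGB2HSV))
q=C-np.array([558.6,275,92])
om=C[(H>8)&(H<20)&(S>180)&(d>0)&(abs(q[...,0])<40)&(abs(q[...,1])<70)];print("orange",len(om),np.percentile(om,[1,50,99],axis=0).round(1).tolist())
A=C[(d>0)&(S<60)&(abs(q[...,0])<90)&(abs(q[...,0])>25)&(abs(q[...,1])<15)&(q[...,2]<0)&(q[...,2]>-25)]
l=cv2.fitLine(A.astype(np.float32),cv2.DIST_HUBER,0,.01,.01).ravel(); k=(A-l[3:])@l[:3];print("axle",len(A),l[3:]+l[:3]*np.percentile(k,1),l[3:]+l[:3]*np.percentile(k,99))
```

```text
t 14.6 pos [558.59 275.01  91.93] rot [180.     0.    90.47] F [ 0.01 -0.07 -0.21] op 0.565
d [-0.      0.     -0.1081] twist -0.03
orange 859 [[542.0, 248.4, 56.1], [561.1, 288.7, 98.4], [575.2, 322.4, 128.6]]
axle 362 [478.71719574 275.6745054   84.0759793 ] [640.87747312 277.4439793   83.59559204]
```

Released with no disturbance. Retreating straight up.

carry_out --moves '[{"dx":0,"dy":0,"dz":-0.01,"twist":0},{"dx":0,"dy":0,"dz":-0.03,"twist":0},{"dx":0,"dy":0,"dz":-0.055,"twist":0},{"dx":0,"dy":0,"dz":-0.08,"twist":0},{"dx":0,"dy":0,"dz":-0.105,"twist":0}]'

```text
t: 15.15
eef_pos: [558.5, 275.0, 198.8]
tcp_rot: [3.141, -0.0, 1.579]
ft_force: [0.8, 0.4, 0.1]
opening: 0.577
```

carry_out --moves '[{"dx":-0.02,"dy":0,"dz":-0.03,"twist":0},{"dx":-0.06,"dy":0,"dz":-0.05,"twist":0},{"dx":-0.1,"dy":0,"dz":-0.06,"twist":0},{"dx":-0.12,"dy":0,"dz":-0.06,"twist":0},{"dx":-0.12,"dy":0,"dz":-0.06,"twist":0}]'

```text
t: 15.65
eef_pos: [559.7, 152.9, 258.3]
tcp_rot: [3.14, 0.0, 1.576]
ft_force: [0.3, -0.3, -1.2]
opening: 0.581
```

Run:
```python
from h import *
mv([558.6,275,200],90.5)
p,d,ci=snap("side");w,dw,cw=snap("wrist")
C=cloud(ci,d);H,S,V=cv2.split(cv2.cvtColor(p,cv2.COLOR_RGB2HSV))
q=C-np.array([558.6,275,92])
A=C[(d>0)&(S<60)&(abs(q[...,0])<90)&(abs(q[...,0])>25)&(abs(q[...,1])<15)&(q[...,2]<0)&(q[...,2]>-25)]
l=cv2.fitLine(A.astype(np.float32),cv2.DIST_HUBER,0,.01,.01).ravel(); k=(A-l[3:])@l[:3];print("axle",len(A),l[3:]+l[:3]*np.percentile(k,1),l[3:]+l[:3]*np.percentile(k,99))
save("fin.png",np.hstack([cv2.resize(p[60:480,140:440],(400,560)),cv2.resize(w[:,120:520],(400,560))]))
```

```text
t 15.65 pos [559.68 152.85 258.28] rot [1.7992e+02 1.0000e-02 9.0320e+01] F [ 0.29 -0.25 -1.21] op 0.581
d [ 0.1222 -0.0005  0.0583] twist -0.18
axle 422 [478.77531943 275.00625735  84.06672103] [640.90271657 277.23834678  83.83386607]
```

View pics/fin.png

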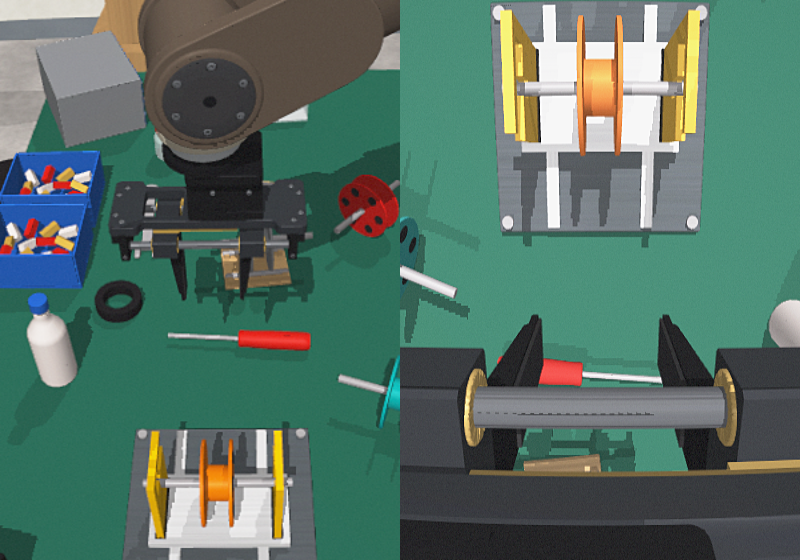

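The views show the reel hung level at (215,482) in the side view and (600,88) in the wrist view. It is midway between the hooks, and the arm is clear. Handing in.

```bash
python3 -c "
from cell import *
print(job_done())"
```

```text
the job is handed in; nothing more can be done
None
```

The orange reel is hanging on both yellow hooks with its axle at the bottom of the throats. I handed the job in at about 16 s.

- **Finding the throats:** I brought the axle in under both lips and touched the end wall with about 4 N, which put the throats at y≈275. The camera estimate was 274.
- **Lowering and release:** I lowered it with no catching and about 5 N of contact at the bottom, close to the height expected for a seated axle. I then eased off and opened the gripper partway, and the axle moved less than 1 mm (within measuring noise).
- **Final position:** The last side view shows the axle level, with less than 0.3 mm difference end to end. Its middle is at x≈559.8, and the hooks' middle is at 559.7.
- **Disagreements between checks:** The wrist camera put the hook centre about 1.6 mm lower in x (558.1) than the side camera. I placed the reel between the two, so it could be about 0.5 mm off-centre. At touchdown, one end of the axle made contact slightly before the other.
- **Other objects:** I did not measure the grey reel or the other items after the move. The arm touched nothing but the reel, and the reel touched only its cradle and the hooks.

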